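# Block in and bleed down a valve on the test bench

### The arm

A 6-joint arm with a two-finger parallel gripper is mounted at the origin on the work surface. World frame = base frame: x ahead of the robot, y to its left, z up, the work surface at z = 0. Lengths are in m, angles in rad, forces in N, time in s.
With the tool pointing down it reaches from about 0.375 to 0.9 m from the base axis. Payload 3.1 kg.
Tool frame: the origin (TCP) lies at the very end of the fingers, on their centre line; the grasp point (between the pads) lies 19 mm behind it; z points along the fingers, y is the direction in which the jaws open and shut (so a half turn about z gives the same grasp; the last joint's range is limited). The gripper opens to 87 mm and grips with 3 to 60 N. Pads are 19 mm wide; open, the fingers measure 117 mm over their backs; the gripper's body (75 mm by 190 mm) begins 51 mm behind the grasp point.
Start: joints at [-1.385, 0.527, 1.433, -0, 1.181, -0.178], TCP at [0.222, -0.584, 0.223] pointing down, gripper open.
Joint ranges: [-3.08, 3.08], [-0.75, 2.2], [0.22, 2.44], [-1.43, 4.57], [0, 2.65], [-2.85, 2.85]. Speed limits (rad/s): [2.79, 2.79, 3.14, 3.14, 3.14, 3.14].

### API

Orientations are given as a unit quaternion [x, y, z, w].
In Python, from rig import robot, optics gives the robot as it stands.
- The arm moves only by the shell command python3 -m inch 'ROWS' [FORCE]. ROWS is JSON, a list of rows, each an object of numbers: "ax", "ay", "az": the turn, a rotation vector about the tool's x, y, z in rad; "dx", "dy", "dz": the shift along the tool's x, y, z in mm; "gripper": the opening in per cent of the stroke, from 0 (shut) to 100 (fully open). In form: [{"ax": .., "ay": .., "az": .., "dx": .., "dy": .., "dz": .., "gripper": ..}, ...]. A call has 1 to 8 rows; each row shifts and turns the commanded pose from where the row before left it, along the tool's axes as they then stand; what a row does not reach is not made up. A row lasts 1/10 s, in which the tool goes at most 50 mm and 8.59 degrees, less where a joint would pass 70% of its speed; a pose out of reach is approached as far as the arm can. A call with a gripper value outside its range is refused whole. The fingers move at their own pace and stop on an object; FORCE is the grip in N (left out, the last holds). Time passes only in rows, so rows that do not move let the fingers close. It gives the time, the measured TCP pose, the force and the opening at its end, in the units of the state.
- robot.get_obs(): the state, without advancing time (a new reading comes with each control period).
- optics.camera(name): name is "scene" or "top" or "wrist"; returns a dict with "img" (420x560x3 uint8, red, green, blue), "depth" (420x560 float32, m along the optical axis (not along the pixel's ray), 0 where there is no reading), "camera_matrix" (3x3 intrinsics, pixels), "position" and "attitude" of the camera in the world. Camera axes: x right, y up, looking along -z (the intrinsics and any distortion apply to the point x, -y, -z); pixel columns grow to the right and rows downward; lengths in m; the calibration is good to about 2 mm. A picture is of the moment at which its call begins.
- robot.hand_in(): hands the job in, once; it reports no verdict.
The state is a dict: "time": time; "q": joint angles; "joint_velocities": joint speeds; "joint_torque": joint torques, N m; "position": TCP position; "tool_rot": TCP orientation; "ft_force": force on the tool from outside, world axes, zero at the start; "moment": the same for the moment, N m; "grip_width": finger opening in m.
Only numpy, scipy, OpenCV 4.12 (cv2) and the standard library are available. Lean on these libraries where they do the work, as an engineer would, in place of code of your own. Each camera call takes 0.05 s, during which the arm holds its last target.

### The job

The double block and bleed valve on the test bench is still under pressure. Turn its left-hand yellow inlet handle fully shut, then push the red spring-return bleed handle round until you feel its stop and keep it there, without forcing it, until the gauge is right down to zero; then let it spring home. Leave the right-hand outlet handle shut and everything lying around where it is.

Things in the scene. Friction and masses are not known exactly. Their poses are not given: they have to be found in the camera images.
- dbb_valve: double block and bleed valve: steel, brass-coloured blind flanges, 520 mm long, fixed on a blue plate 300 x 420 x 12 mm. Origin under the plate's middle; x away from the robot, y left along the pipe, pipe axis 105 mm up. Flange tops 188 mm up, over 199 mm from the middle. Highest points: the handles' hub nuts, 232 mm up. Gauge face up 140 mm behind the pipe axis, 190 mm high, 104 mm across
- inlet (a joint): angle of the yellow inlet handle (left): 0 = fully open, along the pipe, pointing left; turns clockwise from above to its stop at 1.571 = fully shut, pointing away from the robot. Stiff (0.4 N m, 5 N at the handle), stays where left; starts between 0 and 0.3
- inlet_handle: the yellow inlet handle, moving with it: a bar 20 mm wide, 14 mm high, from the hub to 140 mm from the axis. Origin on its vertical turning axis, half-way up the bar (212 mm above the bench); x outward along the handle, z up. The axis is 90 mm left of the valve's middle; the bonnet under the hub ends 187 mm up
- inlet_grip (a point): point on the inlet handle to push at: in the middle of the bar, 80 mm from the axis
- outlet (a joint): angle of the yellow outlet handle (right; 90 mm right of the valve's middle): 0 = fully shut, pointing away from the robot; already shut and to be left so
- bleed (a joint): angle of the red spring-return bleed handle (middle): 0 = home, shut, pointing to the robot; turns anticlockwise from above against a spring (6 to 9 N at the handle). Its stop comes somewhere between 1.0 and 1.4, hidden and different each time, and must be felt: the last 0.05 need up to 4 N more, then it goes no further. The bleed passes only at the stop
- bleed_grip (a point): point on the red bleed handle to push at: in the middle of the bar, 80 mm from the axis
- bleed_handle: the red bleed handle, moving with it: a bar 20 mm wide, 14 mm high, from the hub to 125 mm from the axis. Origin on its vertical turning axis, half-way up the bar (212 mm above the bench); x outward along the handle, z up. The axis is 40 mm in front of the pipe axis; over 60 mm of free space below the bar. More than 40 N on it damages its stop
- gauge (a joint): angle of the gauge's red needle from its zero mark (green patch): 0 = no pressure, 4.5 = full scale, growing clockwise on the dial; starts between 2.0 and 3.6. Falls at about 0.8 rad/s while the bleed passes (2 to 5 s in all), and stays where it is when the bleed is let shut
- nut0: loose M20 hexagon nut, 30 mm across flats, 24 mm high, lying on the front of the valve's blue base plate; to be left where it is
- nut1: second such nut on the base plate; to be left where it is
- spanner: steel ring-and-open-end spanner, 240 mm long, flat on the bench; to be left where it is
- gasket: flat silver ring gasket, 124 mm outside, 5 mm thick, on the bench; to be left where it is
- paste: grey jar of thread paste with a red cap, 68 mm across, 85 mm high; to be left where it is
- stud: stud bolt, 120 mm long, with two nuts, lying on the bench; to be left where it is
- flange_cap: yellow plastic flange cap, 140 mm across, 18 mm high, open side up; to be left where it is

How it is judged:
By the outcome, as a careful person would: the job done as asked, in the order asked, and still so for the second after the job is handed in, with the robot touching nothing.
It also fails if it takes over 69 s, if anything falls off the work surface, if the arm or the gripper's body presses on something with over 40 N, if the wrist force passes 120 N, or if a joint passes its speed limit or range.

## Working session

There is one attempt and no reset: what is moved stays moved. The work goes in short steps, Python scripts to look and compute and a shell command to move; the robot and the scene stay as the last step left them, time stands still between calls to the robot, and variables do not carry over. Pictures are saved under pics/ and viewed, and the job is handed in when it is done.

```bash
ls; mkdir -p pics
python3 - <<'E'
from rig import robot, optics
import cv2
print(robot.get_obs())
for n in ("scene","top"):
    c=optics.camera(n); cv2.imwrite(f"pics/{n}0.png",c["img"][:,:,::-1]); print(n,c["camera_matrix"],c["position"],c["attitude"])
E
```

```text
pics
{'time': 0.0, 'q': array([-1.38549249e+00,  5.28450503e-01,  1.43391578e+00,  8.38290881e-06,
        1.18136310e+00, -1.78502534e-01]), 'joint_velocities': array([-1.56481745e-03,  9.91939371e-04, -3.28150923e-04,  6.05880363e-04,
        4.30071379e-06, -1.46320965e-03]), 'joint_torque': array([ 2.77575697e-05, -4.40037096e+01, -1.76594210e+01,  6.34410605e-02,
        5.82223583e-02, -1.58458406e-04]), 'position': array([ 0.2222879 , -0.58335331,  0.22157696]), 'tool_rot': array([ 9.83500912e-01,  1.80900012e-01,  2.42762959e-07, -1.06837181e-03]), 'ft_force': array([-0.32439117, -0.59065733,  0.18329418]), 'moment': array([-0.03039615, -0.04041663, -0.00232444]), 'grip_width': 0.08708689757931128}
scene [[392.42547445   0.         286.35536942]
 [  0.         392.42547445 208.60040131]
 [  0.           0.           1.        ]] [ 1.07061642 -0.75422555  0.7784017 ] [0.4422942  0.14282632 0.29481222 0.83490253]
top [[517.2554501    0.         279.10377064]
 [  0.         517.2554501  217.0428542 ]
 [  0.           0.           1.        ]] [0.32522324 0.00391143 1.59479979] [ 0.04081405 -0.04998094 -0.70251827  0.70873422]
```

View pics/scene0.png

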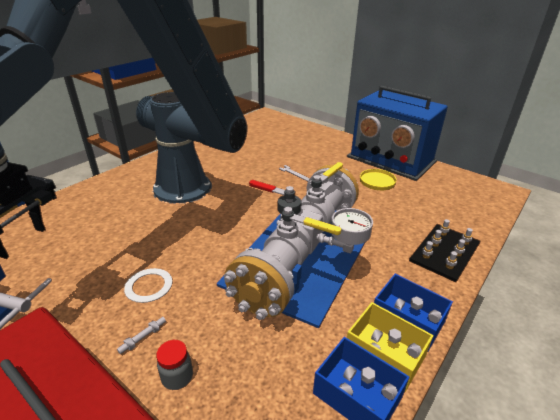

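View pics/top0.png

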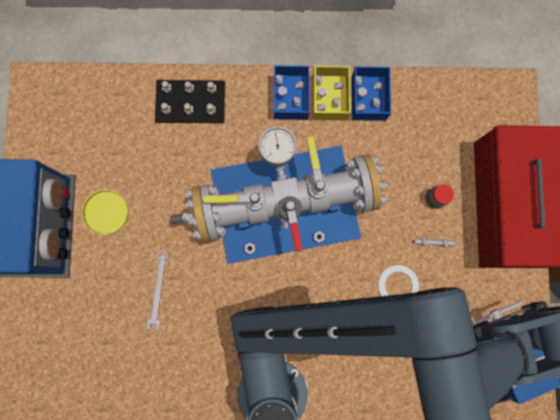

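The top view shows the valve turned slightly. The inlet handle is at about (225,198) pointing left, the bleed handle at (296,235), the outlet handle at (314,155) and the gauge at (277,146). The nuts are at (250,248) and (320,237). Next I'll measure these positions.

```bash
cat > h.py <<'E'
import numpy as np, cv2
from scipy.spatial.transform import Rotation as R
from rig import robot, optics
def cloud(c):
    K=c["camera_matrix"]; d=c["depth"]; v,u=np.mgrid[:d.shape[0],:d.shape[1]]
    p=np.stack([(u-K[0,2])/K[0,0]*d,-(v-K[1,2])/K[1,1]*d,-d],-1)
    w=p@R.from_quat(c["attitude"]).as_matrix().T+c["position"]; w[d==0]=np.nan
    return w
def seg(c,w,lo,hi,zlo,zhi):
    h=cv2.cvtColor(c["img"],cv2.COLOR_RGB2HSV)
    return cv2.inRange(h,lo,hi).astype(bool)&(w[...,2]>zlo)&(w[...,2]<zhi)
def bar(P):
    m=P[:,:2].mean(0); U,S,V=np.linalg.svd(P[:,:2]-m,full_matrices=False); t=(P[:,:2]-m)@V[0]
    s=(P[:,:2]-m)@V[1]
    return m,V[0],t.min(),t.max(),np.ptp(s),np.median(P[:,2])
E
python3 - <<'E'
from h import *
c=optics.camera("top"); w=cloud(c)
u,v=np.meshgrid(np.arange(560),np.arange(420))
for n,lo,hi,box in (("inlet",(20,120,100),(35,255,255),(195,255,185,212)),("outlet",(20,120,100),(35,255,255),(300,330,130,180)),("bleed",(0,150,80),(8,255,255),(280,310,205,255))):
    m=seg(c,w,lo,hi,.195,.24)&(u>=box[0])&(u<box[1])&(v>=box[2])&(v<box[3])
    print(n,m.sum(),*bar(w[m]))
b=seg(c,w,(100,120,60),(125,255,255),.003,.03)&(u>200)&(u<370)&(v>140)&(v<270)
P=w[b]; r=cv2.minAreaRect(P[:,:2].astype(np.float32)); print("plate",r,np.median(P[:,2]))
for n,(x,y) in dict(hub_in=(255,199),hub_bl=(290,206),hub_out=(319,185),gauge=(277,140),nut0=(250,248),nut1=(320,237)).items(): print(n,w[y,x])
E
```

```text
inlet 228 [0.5509137  0.14634076] [-0.04409808  0.99902721] -0.04337799557050901 0.045549314482019994 0.020481374318098648 0.21916197662755588
outlet 210 [ 0.68299719 -0.10351439] [-0.9843189  -0.17639811] -0.04358392921230757 0.04600102297690529 0.020670385633649452 0.21890440752142903
bleed 137 [ 0.44944891 -0.0584265 ] [-0.98196893 -0.18904235] -0.037969034748393644 0.037464102421862655 0.012973654199216138 0.21900835424977516
plate ((0.5736318826675415, -0.03381733596324921), (0.29457664489746094, 0.41356271505355835), 11.241110801696777) 0.012275412482271486
hub_in [0.54934461 0.05159674 0.23165511]
hub_bl [ 0.53125612 -0.04187523  0.23257325]
hub_out [ 0.5892166  -0.11945265  0.23111694]
gauge [ 0.72523836 -0.00605763  0.18444982]
nut0 [0.43224073 0.07168424 0.02987545]
nut1 [ 0.46685888 -0.13966519  0.03770211]
```

```bash
python3 -m inch '[{"dz":-40,"gripper":0},{"dz":-40},{"dx":26.6,"dy":-28.3},{"dx":26.6,"dy":-28.3},{"dx":26.6,"dy":-28.3},{"dx":26.6,"dy":-28.3},{"dx":26.6,"dy":-28.3},{"dx":26.6,"dy":-28.3}]' 20
python3 -m inch '[{"dx":26.6,"dy":-28.3},{"dx":26.6,"dy":-28.3},{"dx":26.6,"dy":-28.3},{"dx":26.6,"dy":-28.3},{"dx":26.6,"dy":-28.3},{"dx":26.6,"dy":-28.3},{"dx":26.6,"dy":-28.3},{"dx":26.6,"dy":-28.3}]'
python3 -m inch '[{"dx":26.6,"dy":-28.3},{"dx":26.6,"dy":-28.3},{"dx":26.6,"dy":-28.3},{"dx":26.6,"dy":-28.3},{"dx":26.6,"dy":-28.3},{"dx":26.6,"dy":-28.3},{"az":-0.14},{"az":-0.14}]'
python3 -m inch '[{"az":-0.14},{"az":-0.14},{"az":-0.14},{"az":-0.14},{"az":-0.14},{"az":-0.14},{"az":-0.14},{"az":-0.14}]'
python3 -m inch '[{"az":-0.14},{"az":-0.14},{"az":-0.14},{"az":-0.14},{"az":-0.14},{"az":-0.14},{"az":-0.14},{"az":-0.14}]'
```

```text
invalid input
invalid input
invalid input
invalid input
invalid input
```

```bash
python3 -m inch '[{"ax":0,"ay":0,"az":0,"dx":0,"dy":0,"dz":-40,"gripper":0},{"ax":0,"ay":0,"az":0,"dx":0,"dy":0,"dz":-40,"gripper":0}]' 20
```

```text
time: 0.35
position: [0.2221, -0.5829, 0.3014]
tool_rot: [0.984, 0.181, -0.0, -0.003]
ft_force: [0.1, -1.6, 0.4]
grip_width: 0.0777
```

All keys have to be given in every row.

```bash
python3 -m inch '[{"ax":0,"ay":0,"az":0,"dx":26.6,"dy":-28.3,"dz":0,"gripper":0},{"ax":0,"ay":0,"az":0,"dx":26.6,"dy":-28.3,"dz":0,"gripper":0},{"ax":0,"ay":0,"az":0,"dx":26.6,"dy":-28.3,"dz":0,"gripper":0},{"ax":0,"ay":0,"az":0,"dx":26.6,"dy":-28.3,"dz":0,"gripper":0},{"ax":0,"ay":0,"az":0,"dx":26.6,"dy":-28.3,"dz":0,"gripper":0},{"ax":0,"ay":0,"az":0,"dx":26.6,"dy":-28.3,"dz":0,"gripper":0},{"ax":0,"ay":0,"az":0,"dx":26.6,"dy":-28.3,"dz":0,"gripper":0},{"ax":0,"ay":0,"az":0,"dx":26.6,"dy":-28.3,"dz":0,"gripper":0}]'
python3 -m inch '[{"ax":0,"ay":0,"az":0,"dx":26.6,"dy":-28.3,"dz":0,"gripper":0},{"ax":0,"ay":0,"az":0,"dx":26.6,"dy":-28.3,"dz":0,"gripper":0},{"ax":0,"ay":0,"az":0,"dx":26.6,"dy":-28.3,"dz":0,"gripper":0},{"ax":0,"ay":0,"az":0,"dx":26.6,"dy":-28.3,"dz":0,"gripper":0},{"ax":0,"ay":0,"az":0,"dx":26.6,"dy":-28.3,"dz":0,"gripper":0},{"ax":0,"ay":0,"az":0,"dx":26.6,"dy":-28.3,"dz":0,"gripper":0},{"ax":0,"ay":0,"az":0,"dx":26.6,"dy":-28.3,"dz":0,"gripper":0},{"ax":0,"ay":0,"az":0,"dx":26.6,"dy":-28.3,"dz":0,"gripper":0}]'
```

```text
time: 1.15
position: [0.3409, -0.2951, 0.3024]
tool_rot: [0.984, 0.181, 0.0, -0.0]
ft_force: [0.5, -0.4, 0.1]
grip_width: 0.0151
time: 1.95
position: [0.4592, -0.0078, 0.3025]
tool_rot: [0.983, 0.181, -0.0, 0.0]
ft_force: [0.9, -0.3, -0.5]
grip_width: 0.0001
```

```bash
python3 -m inch '[{"ax":0,"ay":0,"az":0,"dx":26.6,"dy":-28.3,"dz":0,"gripper":0},{"ax":0,"ay":0,"az":0,"dx":26.6,"dy":-28.3,"dz":0,"gripper":0},{"ax":0,"ay":0,"az":0,"dx":26.6,"dy":-28.3,"dz":0,"gripper":0},{"ax":0,"ay":0,"az":0,"dx":26.6,"dy":-28.3,"dz":0,"gripper":0},{"ax":0,"ay":0,"az":-0.14,"dx":0,"dy":0,"dz":0,"gripper":0},{"ax":0,"ay":0,"az":-0.14,"dx":0,"dy":0,"dz":0,"gripper":0},{"ax":0,"ay":0,"az":-0.14,"dx":0,"dy":0,"dz":0,"gripper":0},{"ax":0,"ay":0,"az":-0.14,"dx":0,"dy":0,"dz":0,"gripper":0}]'
python3 -m inch '[{"ax":0,"ay":0,"az":-0.14,"dx":0,"dy":0,"dz":0,"gripper":0},{"ax":0,"ay":0,"az":-0.14,"dx":0,"dy":0,"dz":0,"gripper":0},{"ax":0,"ay":0,"az":-0.14,"dx":0,"dy":0,"dz":0,"gripper":0},{"ax":0,"ay":0,"az":-0.14,"dx":0,"dy":0,"dz":0,"gripper":0},{"ax":0,"ay":0,"az":-0.14,"dx":0,"dy":0,"dz":0,"gripper":0},{"ax":0,"ay":0,"az":-0.14,"dx":0,"dy":0,"dz":0,"gripper":0},{"ax":0,"ay":0,"az":-0.14,"dx":0,"dy":0,"dz":0,"gripper":0},{"ax":0,"ay":0,"az":-0.14,"dx":0,"dy":0,"dz":0,"gripper":0}]'
python3 -m inch '[{"ax":0,"ay":0,"az":-0.14,"dx":0,"dy":0,"dz":0,"gripper":0},{"ax":0,"ay":0,"az":-0.14,"dx":0,"dy":0,"dz":0,"gripper":0},{"ax":0,"ay":0,"az":-0.14,"dx":0,"dy":0,"dz":0,"gripper":0},{"ax":0,"ay":0,"az":-0.14,"dx":0,"dy":0,"dz":0,"gripper":0},{"ax":0,"ay":0,"az":-0.14,"dx":0,"dy":0,"dz":0,"gripper":0},{"ax":0,"ay":0,"az":-0.14,"dx":0,"dy":0,"dz":0,"gripper":0},{"ax":0,"ay":0,"az":-0.14,"dx":0,"dy":0,"dz":0,"gripper":0},{"ax":0,"ay":0,"az":-0.14,"dx":0,"dy":0,"dz":0,"gripper":0}]'
```

```text
time: 2.75
position: [0.5179, 0.1344, 0.3022]
tool_rot: [0.894, 0.448, -0.0, -0.0]
ft_force: [-0.1, -0.1, 0.3]
grip_width: 0.0005
time: 3.55
position: [0.5179, 0.1342, 0.3022]
tool_rot: [0.519, 0.855, -0.0, -0.0]
ft_force: [-0.9, -0.4, -0.2]
grip_width: 0.0007
time: 4.35
position: [0.5179, 0.1342, 0.3022]
tool_rot: [-0.014, 1.0, 0.0, -0.0]
ft_force: [-1.1, 0.5, -0.0]
grip_width: 0.0002
```

```bash
python3 -m inch '[{"ax":0,"ay":0,"az":-0.02,"dx":0,"dy":0,"dz":30,"gripper":0},{"ax":0,"ay":0,"az":0,"dx":0,"dy":0,"dz":30,"gripper":0},{"ax":0,"ay":0,"az":0,"dx":0,"dy":0,"dz":25,"gripper":0},{"ax":0,"ay":0,"az":0,"dx":0,"dy":0,"dz":19,"gripper":0}]'
python3 - <<'E'
from h import *
for n in ("scene","wrist"):
    c=optics.camera(n); cv2.imwrite(f"pics/{n}1.png",c["img"][:,:,::-1])
E
```

```text
time: 4.75
position: [0.5171, 0.1341, 0.1967]
tool_rot: [-0.021, 1.0, -0.0, -0.001]
ft_force: [-0.1, 0.7, -0.0]
grip_width: 0.0006
```

View pics/scene1.png

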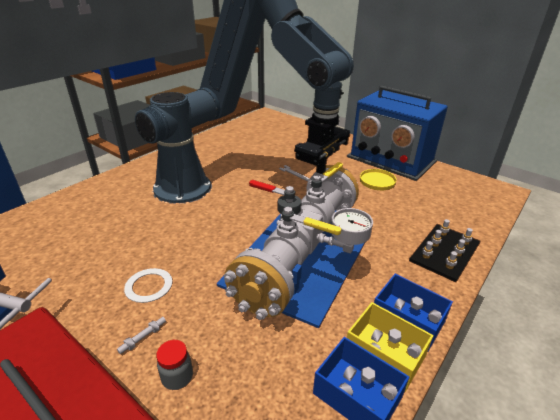

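View pics/wrist1.png

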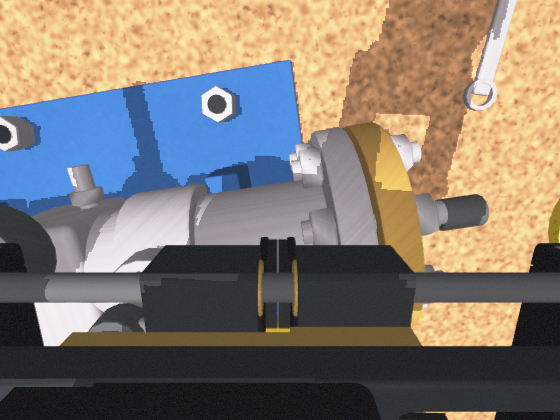

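The fingers are closed, just in front of the inlet bar and clear of the pipe and flange. I'll make contact now and start the arc.

```bash
python3 -m inch '[{"ax":0,"ay":0,"az":0,"dx":-7,"dy":0,"dz":0,"gripper":0},{"ax":0,"ay":0,"az":0,"dx":-7,"dy":0,"dz":0,"gripper":0},{"ax":0,"ay":0,"az":0.07,"dx":-5.6,"dy":1.2,"dz":0,"gripper":0},{"ax":0,"ay":0,"az":0.07,"dx":-5.6,"dy":1.2,"dz":0,"gripper":0},{"ax":0,"ay":0,"az":0.07,"dx":-5.6,"dy":1.2,"dz":0,"gripper":0},{"ax":0,"ay":0,"az":0.07,"dx":-5.6,"dy":1.2,"dz":0,"gripper":0}]'
```

```text
time: 5.45
position: [0.5536, 0.1386, 0.1996]
tool_rot: [0.12, 0.993, 0.0, -0.002]
ft_force: [-4.5, 0.9, 1.6]
grip_width: 0.0005
```

```bash
python3 -m inch '[{"ax":0,"ay":0,"az":0.07,"dx":-5.6,"dy":1.2,"dz":0,"gripper":0},{"ax":0,"ay":0,"az":0.07,"dx":-5.6,"dy":1.2,"dz":0,"gripper":0},{"ax":0,"ay":0,"az":0.07,"dx":-5.6,"dy":1.2,"dz":0,"gripper":0},{"ax":0,"ay":0,"az":0.07,"dx":-5.6,"dy":1.2,"dz":0,"gripper":0},{"ax":0,"ay":0,"az":0.07,"dx":-5.6,"dy":1.2,"dz":0,"gripper":0},{"ax":0,"ay":0,"az":0.07,"dx":-5.6,"dy":1.2,"dz":0,"gripper":0}]'
python3 - <<'E'
from h import *
for n in ("scene","top"):
    c=optics.camera(n); cv2.imwrite(f"pics/{n}2.png",c["img"][:,:,::-1])
E
```

```text
time: 6.05
position: [0.5876, 0.1329, 0.1997]
tool_rot: [0.324, 0.946, 0.001, -0.001]
ft_force: [-3.4, 3.4, 1.4]
grip_width: 0.0006
```

View pics/scene2.png

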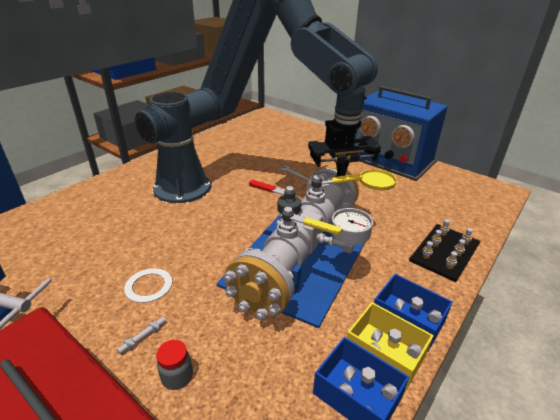

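View pics/top2.png

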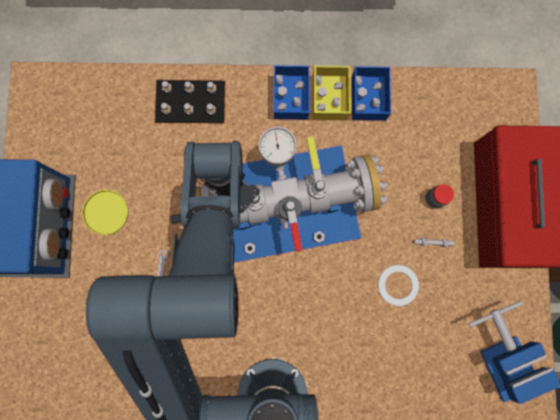

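The bar is following the fingers at about 5 N. I'll carry on.

```bash
python3 -m inch '[{"ax":0,"ay":0,"az":0.07,"dx":-5.6,"dy":1.2,"dz":0,"gripper":0},{"ax":0,"ay":0,"az":0.07,"dx":-5.6,"dy":1.2,"dz":0,"gripper":0},{"ax":0,"ay":0,"az":0.07,"dx":-5.6,"dy":1.2,"dz":0,"gripper":0},{"ax":0,"ay":0,"az":0.07,"dx":-5.6,"dy":1.2,"dz":0,"gripper":0},{"ax":0,"ay":0,"az":0.07,"dx":-5.6,"dy":1.2,"dz":0,"gripper":0},{"ax":0,"ay":0,"az":0.07,"dx":-5.6,"dy":1.2,"dz":0,"gripper":0},{"ax":0,"ay":0,"az":0.07,"dx":-5.6,"dy":1.2,"dz":0,"gripper":0},{"ax":0,"ay":0,"az":0.07,"dx":-5.6,"dy":1.2,"dz":0,"gripper":0}]'
```

```text
time: 6.95
position: [0.6247, 0.1047, 0.1997]
tool_rot: [0.573, 0.82, 0.003, 0.0]
ft_force: [-0.3, 6.3, -0.2]
grip_width: 0.0007
```

```bash
python3 -m inch '[{"ax":0,"ay":0,"az":0.03,"dx":-2.4,"dy":0.5,"dz":0,"gripper":0},{"ax":0,"ay":0,"az":0.03,"dx":-2.4,"dy":0.5,"dz":0,"gripper":0}]'
```

```text
time: 7.15
position: [0.6277, 0.1003, 0.1997]
tool_rot: [0.596, 0.803, 0.003, 0.001]
ft_force: [1.7, 6.2, -1.9]
grip_width: 0.0006
```

```bash
python3 -m inch '[{"ax":0,"ay":0,"az":0.03,"dx":-2.8,"dy":0.5,"dz":0,"gripper":0},{"ax":0,"ay":0,"az":0.03,"dx":-2.8,"dy":0.5,"dz":0,"gripper":0},{"ax":0,"ay":0,"az":0.03,"dx":-2.8,"dy":0.5,"dz":0,"gripper":0}]'
python3 -m inch '[{"ax":0,"ay":0,"az":0.01,"dx":-1.5,"dy":0,"dz":0,"gripper":0}]'
```

```text
time: 7.45
position: [0.6317, 0.0927, 0.1998]
tool_rot: [0.632, 0.775, 0.003, 0.001]
ft_force: [2.4, 5.2, -2.8]
grip_width: 0.0004
time: 7.55
position: [0.6322, 0.091, 0.1998]
tool_rot: [0.635, 0.772, 0.003, 0.001]
ft_force: [1.8, 5.3, -2.1]
grip_width: 0.0009
```

```bash
python3 -m inch '[{"ax":0,"ay":0,"az":0,"dx":-1.5,"dy":0,"dz":0,"gripper":0}]'
python3 -m inch '[{"ax":0,"ay":0,"az":0,"dx":-1,"dy":0,"dz":0,"gripper":0}]'
python3 -m inch '[{"ax":0,"ay":0,"az":0,"dx":-1,"dy":0,"dz":0,"gripper":0}]'
```

```text
time: 7.65
position: [0.6324, 0.09, 0.1999]
tool_rot: [0.635, 0.772, 0.004, 0.001]
ft_force: [2.1, 8.3, -1.8]
grip_width: 0.0003
time: 7.75
position: [0.6324, 0.09, 0.1999]
tool_rot: [0.635, 0.772, 0.004, 0.0]
ft_force: [1.0, 10.1, -1.3]
grip_width: 0.0006
time: 7.85
position: [0.6324, 0.09, 0.1999]
tool_rot: [0.635, 0.772, 0.005, -0.0]
ft_force: [1.1, 12.6, -0.0]
grip_width: 0.0007
```

The position has stopped changing while the force rises, so the inlet is at its stop. One last press, then retreat and go over to the bleed handle.

```bash
python3 -m inch '[{"ax":0,"ay":0,"az":0,"dx":-1.5,"dy":0,"dz":0,"gripper":0},{"ax":0,"ay":0,"az":0,"dx":0,"dy":0,"dz":0,"gripper":0}]'
python3 -m inch '[{"ax":0,"ay":0,"az":0,"dx":5,"dy":0,"dz":0,"gripper":0},{"ax":0,"ay":0,"az":0,"dx":10,"dy":0,"dz":0,"gripper":0},{"ax":0,"ay":0,"az":0,"dx":12,"dy":0,"dz":0,"gripper":0},{"ax":0,"ay":0,"az":0,"dx":0,"dy":0,"dz":-40,"gripper":0},{"ax":0,"ay":0,"az":0,"dx":0,"dy":0,"dz":-40,"gripper":0},{"ax":0,"ay":0,"az":0,"dx":-16,"dy":-33,"dz":0,"gripper":0},{"ax":0,"ay":0,"az":0,"dx":-16,"dy":-33,"dz":0,"gripper":0},{"ax":0,"ay":0,"az":0,"dx":-16,"dy":-33,"dz":0,"gripper":0}]'
python3 -m inch '[{"ax":0,"ay":0,"az":0,"dx":-16,"dy":-33,"dz":0,"gripper":0},{"ax":0,"ay":0,"az":0,"dx":-16,"dy":-33,"dz":0,"gripper":0},{"ax":0,"ay":0,"az":0,"dx":-16,"dy":-33,"dz":0,"gripper":0}]'
```

```text
time: 8.05
position: [0.6324, 0.0899, 0.2]
tool_rot: [0.635, 0.772, 0.006, -0.001]
ft_force: [1.1, 13.7, -0.9]
grip_width: 0.0002
time: 8.85
position: [0.5365, 0.0443, 0.2792]
tool_rot: [0.635, 0.772, 0.0, 0.001]
ft_force: [0.0, -0.4, 0.3]
grip_width: 0.0008
time: 9.15
position: [0.4483, -0.022, 0.2789]
tool_rot: [0.635, 0.772, -0.0, 0.001]
ft_force: [0.6, -0.7, 0.2]
grip_width: 0.0002
```

Run:
```python
from h import *
for n in ("scene","wrist","top"):
    c=optics.camera(n); cv2.imwrite(f"pics/{n}3.png",c["img"][:,:,::-1])
    if n=="scene":
        w=cloud(c); m=seg(c,w,(20,120,100),(35,255,255),.195,.24)
        for a in ((w[...,1]>-.02),(w[...,1]<-.04)):
            P=w[m&a]; print(len(P),P[:,:2].mean(0), bar(P) if len(P)>3 else 0)
```

```text
232 [0.65018304 0.06723558] (array([0.65018304, 0.06723558]), array([0.9782144 , 0.20759719]), np.float64(-0.046605036179246724), np.float64(0.045062926721762014), np.float64(0.02440144054584984), np.float64(0.2183943933557826))
302 [ 0.68620836 -0.1086025 ] (array([ 0.68620836, -0.1086025 ]), array([0.9797946 , 0.20000634]), np.float64(-0.04785590672335739), np.float64(0.045048984902281645), np.float64(0.02292535699321116), np.float64(0.21842633175725634))
```

View pics/scene3.png

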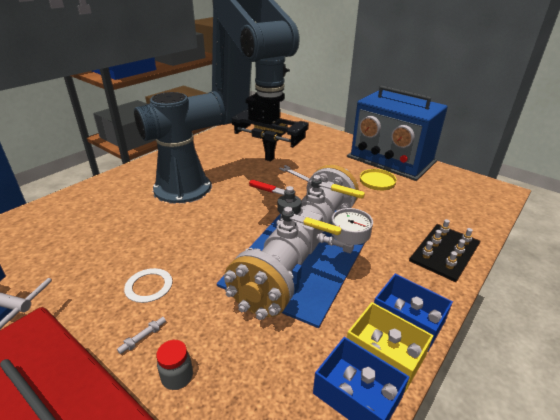

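View pics/wrist3.png

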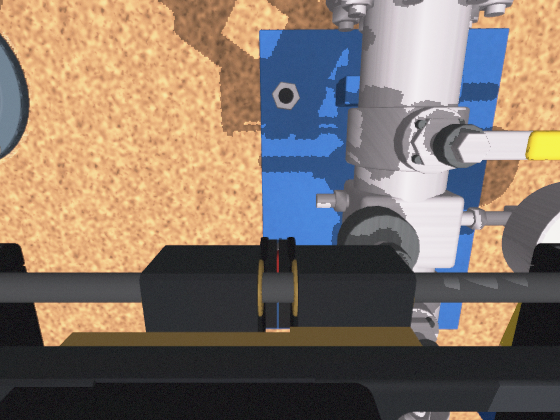

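View pics/top3.png

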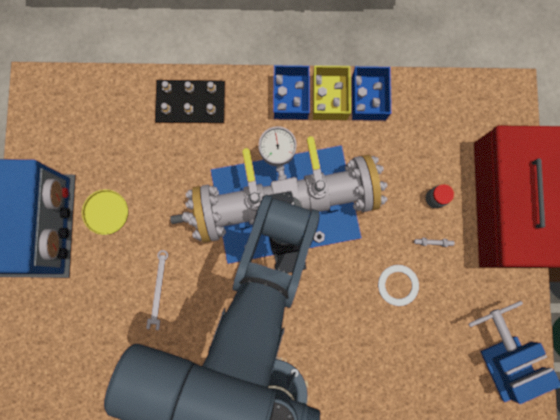

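The inlet handle is parallel to the outlet handle within 0.01 rad (top view, 250,170 against 314,155), so it's shut. The fingers are beside the red bar. Lowering.

```bash
python3 -m inch '[{"ax":0,"ay":0,"az":0,"dx":0,"dy":0,"dz":30,"gripper":0},{"ax":0,"ay":0,"az":0,"dx":0,"dy":0,"dz":30,"gripper":0},{"ax":0,"ay":0,"az":0,"dx":0,"dy":0,"dz":19,"gripper":0},{"ax":0,"ay":0,"az":0,"dx":-7,"dy":0,"dz":0,"gripper":0},{"ax":0,"ay":0,"az":0,"dx":-7,"dy":0,"dz":0,"gripper":0},{"ax":0,"ay":0,"az":0,"dx":-2,"dy":0,"dz":0,"gripper":0}]'
python3 -m inch '[{"ax":0,"ay":0,"az":-0.07,"dx":-5.6,"dy":-1.2,"dz":0,"gripper":0},{"ax":0,"ay":0,"az":-0.07,"dx":-5.6,"dy":-1.2,"dz":0,"gripper":0},{"ax":0,"ay":0,"az":-0.07,"dx":-5.6,"dy":-1.2,"dz":0,"gripper":0},{"ax":0,"ay":0,"az":-0.07,"dx":-5.6,"dy":-1.2,"dz":0,"gripper":0},{"ax":0,"ay":0,"az":-0.07,"dx":-5.6,"dy":-1.2,"dz":0,"gripper":0}]'
```

```text
time: 9.9
position: [0.4542, -0.0374, 0.2005]
tool_rot: [0.636, 0.772, 0.001, 0.001]
ft_force: [2.0, 5.3, -1.8]
grip_width: 0.0005
time: 10.4
position: [0.4564, -0.0637, 0.2005]
tool_rot: [0.491, 0.871, 0.002, -0.0]
ft_force: [0.7, 8.6, -0.1]
grip_width: 0.0004
```

```bash
python3 -m inch '[{"ax":0,"ay":0,"az":-0.07,"dx":-5.6,"dy":-1.2,"dz":0,"gripper":0},{"ax":0,"ay":0,"az":-0.07,"dx":-5.6,"dy":-1.2,"dz":0,"gripper":0},{"ax":0,"ay":0,"az":-0.07,"dx":-5.6,"dy":-1.2,"dz":0,"gripper":0},{"ax":0,"ay":0,"az":-0.07,"dx":-5.6,"dy":-1.2,"dz":0,"gripper":0}]'
python3 -m inch '[{"ax":0,"ay":0,"az":-0.07,"dx":-5.6,"dy":-1.2,"dz":0,"gripper":0},{"ax":0,"ay":0,"az":-0.07,"dx":-5.6,"dy":-1.2,"dz":0,"gripper":0},{"ax":0,"ay":0,"az":-0.07,"dx":-5.6,"dy":-1.2,"dz":0,"gripper":0},{"ax":0,"ay":0,"az":-0.07,"dx":-5.6,"dy":-1.2,"dz":0,"gripper":0}]'
```

```text
time: 10.8
position: [0.4646, -0.0838, 0.2005]
tool_rot: [0.365, 0.931, 0.002, -0.002]
ft_force: [-1.7, 8.4, 3.1]
grip_width: 0.0004
time: 11.2
position: [0.4781, -0.1011, 0.2004]
tool_rot: [0.231, 0.973, 0.002, -0.003]
ft_force: [-4.5, 6.7, 5.6]
grip_width: 0.0005
```

```bash
for i in 1; do python3 -m inch '[{"ax":0,"ay":0,"az":-0.03,"dx":-2.4,"dy":-0.5,"dz":0,"gripper":0}]'; done
python3 -m inch '[{"ax":0,"ay":0,"az":-0.03,"dx":-2.4,"dy":-0.5,"dz":0,"gripper":0}]'
python3 -m inch '[{"ax":0,"ay":0,"az":-0.03,"dx":-2.4,"dy":-0.5,"dz":0,"gripper":0}]'
```

```text
time: 11.3
position: [0.4803, -0.1031, 0.2004]
tool_rot: [0.217, 0.976, 0.001, -0.003]
ft_force: [-6.4, 4.7, 5.5]
grip_width: 0.0003
time: 11.4
position: [0.4818, -0.1045, 0.2004]
tool_rot: [0.202, 0.979, 0.001, -0.003]
ft_force: [-6.8, 5.6, 5.7]
grip_width: 0.0004
time: 11.5
position: [0.4836, -0.106, 0.2004]
tool_rot: [0.187, 0.982, 0.001, -0.003]
ft_force: [-6.9, 3.8, 4.2]
grip_width: 0.0003
```

```bash
python3 -m inch '[{"ax":0,"ay":0,"az":-0.03,"dx":-2.4,"dy":-0.5,"dz":0,"gripper":0}]'
python3 -m inch '[{"ax":0,"ay":0,"az":-0.03,"dx":-2.4,"dy":-0.5,"dz":0,"gripper":0}]'
python3 -m inch '[{"ax":0,"ay":0,"az":-0.03,"dx":-2.4,"dy":-0.5,"dz":0,"gripper":0}]'
```

```text
time: 11.6
position: [0.4855, -0.1074, 0.2004]
tool_rot: [0.172, 0.985, 0.001, -0.003]
ft_force: [-7.4, 3.9, 5.1]
grip_width: 0.0005
time: 11.7
position: [0.4874, -0.1088, 0.2004]
tool_rot: [0.158, 0.987, 0.001, -0.004]
ft_force: [-6.5, 2.9, 4.6]
grip_width: 0.0004
time: 11.8
position: [0.4894, -0.1102, 0.2004]
tool_rot: [0.143, 0.99, 0.001, -0.004]
ft_force: [-7.1, 2.1, 4.6]
grip_width: 0.0002
```

```bash
python3 -m inch '[{"ax":0,"ay":0,"az":-0.03,"dx":-2.4,"dy":-0.5,"dz":0,"gripper":0}]'
python3 -m inch '[{"ax":0,"ay":0,"az":-0.03,"dx":-2.4,"dy":-0.5,"dz":0,"gripper":0}]'
python3 -m inch '[{"ax":0,"ay":0,"az":-0.03,"dx":-2.4,"dy":-0.5,"dz":0,"gripper":0}]'
```

```text
time: 11.9
position: [0.4915, -0.1116, 0.2004]
tool_rot: [0.128, 0.992, 0.001, -0.004]
ft_force: [-7.6, 3.0, 4.8]
grip_width: 0.0004
time: 12.0
position: [0.4936, -0.1128, 0.2004]
tool_rot: [0.113, 0.994, 0.001, -0.004]
ft_force: [-8.2, 2.0, 5.5]
grip_width: 0.0006
time: 12.1
position: [0.4957, -0.114, 0.2004]
tool_rot: [0.098, 0.995, 0.001, -0.004]
ft_force: [-9.2, 0.8, 5.6]
grip_width: 0.0005
```

```bash
python3 -m inch '[{"ax":0,"ay":0,"az":-0.02,"dx":-1.7,"dy":-0.4,"dz":0,"gripper":0}]'
python3 -m inch '[{"ax":0,"ay":0,"az":-0.02,"dx":-1.7,"dy":-0.4,"dz":0,"gripper":0}]'
python3 -m inch '[{"ax":0,"ay":0,"az":-0.02,"dx":-1.7,"dy":-0.4,"dz":0,"gripper":0}]'
```

```text
time: 12.2
position: [0.4966, -0.1146, 0.2004]
tool_rot: [0.088, 0.996, 0.001, -0.005]
ft_force: [-11.1, 1.3, 7.0]
grip_width: 0.0006
time: 12.3
position: [0.4976, -0.1152, 0.2004]
tool_rot: [0.078, 0.997, 0.001, -0.005]
ft_force: [-12.1, 1.6, 8.0]
grip_width: 0.0001
time: 12.4
position: [0.4987, -0.1158, 0.2004]
tool_rot: [0.068, 0.998, 0.001, -0.006]
ft_force: [-13.8, 1.8, 8.3]
grip_width: 0.0002
```

```bash
python3 -m inch '[{"ax":0,"ay":0,"az":-0.01,"dx":-1.5,"dy":-0.2,"dz":0,"gripper":0}]'
python3 -m inch '[{"ax":0,"ay":0,"az":-0.01,"dx":-1.2,"dy":-0.2,"dz":0,"gripper":0}]'
python3 - <<'E'
from h import *
c=optics.camera("top"); g=c["img"][115:180,240:315,::-1]; cv2.imwrite("pics/g4.png",cv2.resize(g,None,fx=7,fy=7,interpolation=cv2.INTER_CUBIC))
E
```

```text
time: 12.5
position: [0.4998, -0.1163, 0.2004]
tool_rot: [0.063, 0.998, 0.001, -0.006]
ft_force: [-12.9, 0.1, 9.3]
grip_width: 0.0007
time: 12.6
position: [0.5004, -0.1166, 0.2003]
tool_rot: [0.058, 0.998, 0.001, -0.007]
ft_force: [-15.2, 1.5, 10.3]
grip_width: 0.0005
```

View pics/g4.png

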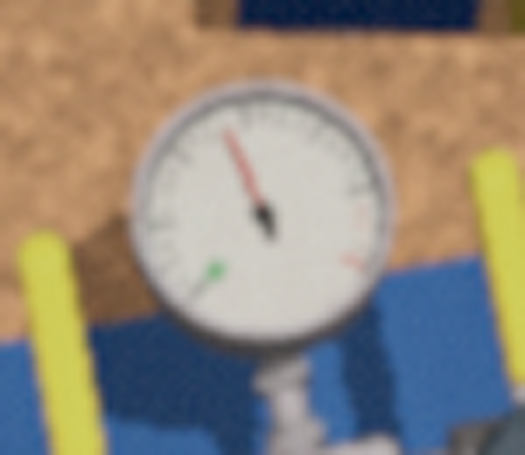

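Needle at (230,130) about the centre (262,215), with the green zero patch at (215,270). The pressure is still on. I'll press on gently.

```bash
python3 -m inch '[{"ax":0,"ay":0,"az":0,"dx":-0.8,"dy":0,"dz":0,"gripper":0}]'
python3 -m inch '[{"ax":0,"ay":0,"az":0,"dx":-0.8,"dy":0,"dz":0,"gripper":0}]'
python3 -m inch '[{"ax":0,"ay":0,"az":0,"dx":0,"dy":0,"dz":0,"gripper":0},{"ax":0,"ay":0,"az":0,"dx":0,"dy":0,"dz":0,"gripper":0}]'
python3 - <<'E'
from h import *
c=optics.camera("top"); g=c["img"][115:180,240:315,::-1]; cv2.imwrite("pics/g5.png",cv2.resize(g,None,fx=7,fy=7,interpolation=cv2.INTER_CUBIC))
E
```

```text
time: 12.75
position: [0.5005, -0.1166, 0.2003]
tool_rot: [0.058, 0.998, 0.001, -0.008]
ft_force: [-15.2, 0.6, 10.4]
grip_width: 0.0008
time: 12.85
position: [0.5008, -0.1167, 0.2003]
tool_rot: [0.058, 0.998, 0.001, -0.008]
ft_force: [-16.9, 0.3, 12.1]
grip_width: 0.0007
time: 13.05
position: [0.5007, -0.1166, 0.2003]
tool_rot: [0.058, 0.998, 0.001, -0.008]
ft_force: [-16.6, 0.4, 11.1]
grip_width: 0.0004
```

View pics/g5.png

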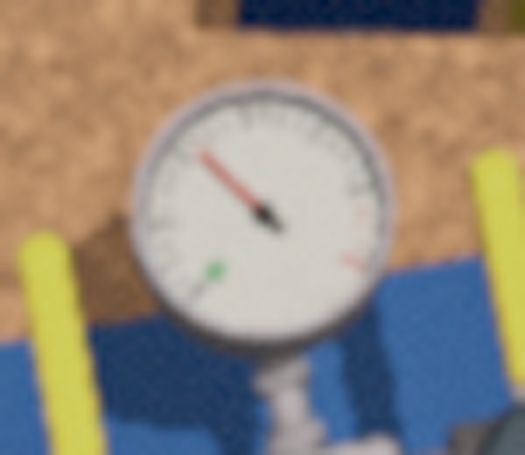

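The needle has moved to (203,152), so the bleed is passing at its stop with about 17 N on it. Holding.

```bash
python3 -m inch '[{"ax":0,"ay":0,"az":0,"dx":0,"dy":0,"dz":0,"gripper":0},{"ax":0,"ay":0,"az":0,"dx":0,"dy":0,"dz":0,"gripper":0},{"ax":0,"ay":0,"az":0,"dx":0,"dy":0,"dz":0,"gripper":0},{"ax":0,"ay":0,"az":0,"dx":0,"dy":0,"dz":0,"gripper":0},{"ax":0,"ay":0,"az":0,"dx":0,"dy":0,"dz":0,"gripper":0},{"ax":0,"ay":0,"az":0,"dx":0,"dy":0,"dz":0,"gripper":0},{"ax":0,"ay":0,"az":0,"dx":0,"dy":0,"dz":0,"gripper":0},{"ax":0,"ay":0,"az":0,"dx":0,"dy":0,"dz":0,"gripper":0}]'
python3 - <<'E'
from h import *
c=optics.camera("top"); g=c["img"][115:180,240:315,::-1]; cv2.imwrite("pics/g6.png",cv2.resize(g,None,fx=7,fy=7,interpolation=cv2.INTER_CUBIC))
E
python3 -m inch '[{"ax":0,"ay":0,"az":0,"dx":0,"dy":0,"dz":0,"gripper":0},{"ax":0,"ay":0,"az":0,"dx":0,"dy":0,"dz":0,"gripper":0},{"ax":0,"ay":0,"az":0,"dx":0,"dy":0,"dz":0,"gripper":0},{"ax":0,"ay":0,"az":0,"dx":0,"dy":0,"dz":0,"gripper":0},{"ax":0,"ay":0,"az":0,"dx":0,"dy":0,"dz":0,"gripper":0},{"ax":0,"ay":0,"az":0,"dx":0,"dy":0,"dz":0,"gripper":0},{"ax":0,"ay":0,"az":0,"dx":0,"dy":0,"dz":0,"gripper":0},{"ax":0,"ay":0,"az":0,"dx":0,"dy":0,"dz":0,"gripper":0}]'
python3 -m inch '[{"ax":0,"ay":0,"az":0,"dx":0,"dy":0,"dz":0,"gripper":0},{"ax":0,"ay":0,"az":0,"dx":0,"dy":0,"dz":0,"gripper":0},{"ax":0,"ay":0,"az":0,"dx":0,"dy":0,"dz":0,"gripper":0},{"ax":0,"ay":0,"az":0,"dx":0,"dy":0,"dz":0,"gripper":0},{"ax":0,"ay":0,"az":0,"dx":0,"dy":0,"dz":0,"gripper":0},{"ax":0,"ay":0,"az":0,"dx":0,"dy":0,"dz":0,"gripper":0},{"ax":0,"ay":0,"az":0,"dx":0,"dy":0,"dz":0,"gripper":0},{"ax":0,"ay":0,"az":0,"dx":0,"dy":0,"dz":0,"gripper":0}]'
python3 - <<'E'
from h import *
c=optics.camera("top"); g=c["img"][115:180,240:315,::-1]; cv2.imwrite("pics/g7.png",cv2.resize(g,None,fx=7,fy=7,interpolation=cv2.INTER_CUBIC))
E
python3 -c "
import cv2,numpy as np
cv2.imwrite('pics/g67.png',cv2.resize(np.hstack([cv2.imread('pics/g6.png'),cv2.imread('pics/g7.png')]),None,fx=.75,fy=.75))"
```

```text
time: 13.9
position: [0.5007, -0.1166, 0.2003]
tool_rot: [0.058, 0.998, 0.001, -0.008]
ft_force: [-16.3, -0.4, 11.0]
grip_width: 0.0007
time: 14.75
position: [0.5007, -0.1166, 0.2003]
tool_rot: [0.058, 0.998, 0.001, -0.008]
ft_force: [-16.2, 0.8, 11.6]
grip_width: 0.0002
time: 15.55
position: [0.5007, -0.1166, 0.2003]
tool_rot: [0.058, 0.998, 0.001, -0.008]
ft_force: [-15.6, 0.7, 10.7]
grip_width: 0.0007
```

View pics/g67.png

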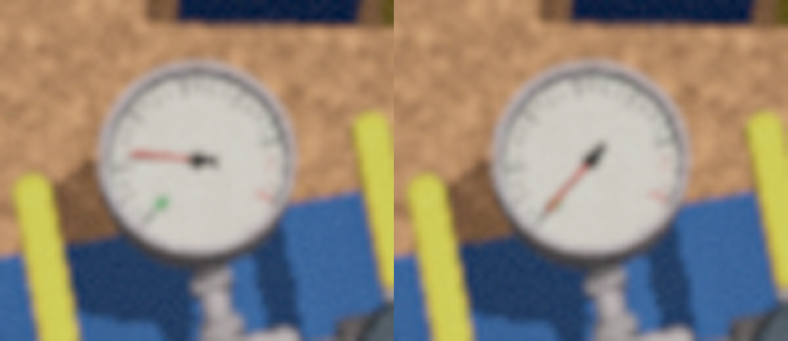

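The needle now lies over the green zero patch. I'll hold one more second and check it has settled.

```bash
python3 -m inch '[{"ax":0,"ay":0,"az":0,"dx":0,"dy":0,"dz":0,"gripper":0},{"ax":0,"ay":0,"az":0,"dx":0,"dy":0,"dz":0,"gripper":0},{"ax":0,"ay":0,"az":0,"dx":0,"dy":0,"dz":0,"gripper":0},{"ax":0,"ay":0,"az":0,"dx":0,"dy":0,"dz":0,"gripper":0},{"ax":0,"ay":0,"az":0,"dx":0,"dy":0,"dz":0,"gripper":0},{"ax":0,"ay":0,"az":0,"dx":0,"dy":0,"dz":0,"gripper":0},{"ax":0,"ay":0,"az":0,"dx":0,"dy":0,"dz":0,"gripper":0},{"ax":0,"ay":0,"az":0,"dx":0,"dy":0,"dz":0,"gripper":0}]'
python3 - <<'E'
from h import *
a=cv2.imread("pics/g7.png")
c=optics.camera("top"); g=cv2.resize(c["img"][115:180,240:315,::-1],None,fx=7,fy=7,interpolation=cv2.INTER_CUBIC); cv2.imwrite("pics/g8.png",g)
for im in (cv2.imread("pics/g6.png"),a,g):
    f=im.astype(int); m=(f[...,2]-(f[...,0]+f[...,1])//2>25); yy,xx=np.nonzero(m); r=np.hypot(xx-262,yy-215); k=(r<95)&(r>15)&~((xx>310)&(yy>220)); p=xx[k].mean()-262,yy[k].mean()-215; print(k.sum(),p,np.degrees(np.arctan2(*p[::-1])))
E
```

```text
time: 16.4
position: [0.5007, -0.1166, 0.2003]
tool_rot: [0.058, 0.998, 0.001, -0.008]
ft_force: [-16.4, -0.5, 11.3]
grip_width: 0.0006
990 (np.float64(-51.629292929292916), np.float64(-7.794949494949492)) -171.41437265838394
908 (np.float64(-34.03193832599118), np.float64(37.50770925110132)) 132.21845807651567
906 (np.float64(-33.86313465783664), np.float64(37.40949227373068)) 132.1514465948795
```

View pics/g8.png

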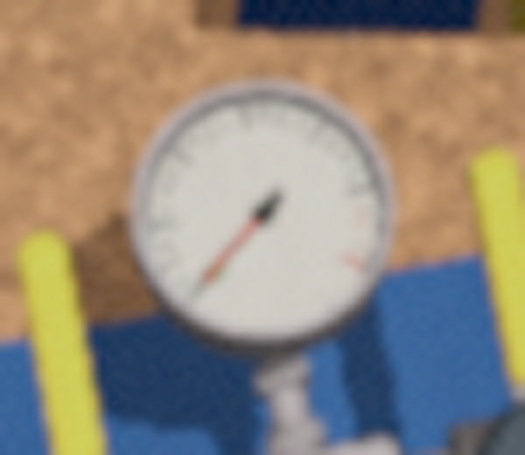

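The gauge has settled at zero: 132.2° in both frames, on the patch. Now I'll ease the handle back along the arc.

```bash
python3 -m inch '[{"ax":0,"ay":0,"az":0,"dx":3,"dy":0,"dz":0,"gripper":0},{"ax":0,"ay":0,"az":0.07,"dx":5.6,"dy":1.4,"dz":0,"gripper":0},{"ax":0,"ay":0,"az":0.07,"dx":5.6,"dy":1.4,"dz":0,"gripper":0},{"ax":0,"ay":0,"az":0.07,"dx":5.6,"dy":1.4,"dz":0,"gripper":0},{"ax":0,"ay":0,"az":0.07,"dx":5.6,"dy":1.4,"dz":0,"gripper":0},{"ax":0,"ay":0,"az":0.07,"dx":5.6,"dy":1.4,"dz":0,"gripper":0},{"ax":0,"ay":0,"az":0.07,"dx":5.6,"dy":1.4,"dz":0,"gripper":0},{"ax":0,"ay":0,"az":0.07,"dx":5.6,"dy":1.4,"dz":0,"gripper":0}]'
python3 -m inch '[{"ax":0,"ay":0,"az":0.07,"dx":5.6,"dy":1.4,"dz":0,"gripper":0},{"ax":0,"ay":0,"az":0.07,"dx":5.6,"dy":1.4,"dz":0,"gripper":0},{"ax":0,"ay":0,"az":0.07,"dx":5.6,"dy":1.4,"dz":0,"gripper":0},{"ax":0,"ay":0,"az":0.07,"dx":5.6,"dy":1.4,"dz":0,"gripper":0},{"ax":0,"ay":0,"az":0.07,"dx":5.6,"dy":1.4,"dz":0,"gripper":0},{"ax":0,"ay":0,"az":0.07,"dx":5.6,"dy":1.4,"dz":0,"gripper":0},{"ax":0,"ay":0,"az":0.07,"dx":5.6,"dy":1.4,"dz":0,"gripper":0}]'
```

```text
time: 17.25
position: [0.47, -0.0935, 0.2002]
tool_rot: [0.301, 0.954, 0.002, -0.002]
ft_force: [-2.0, 5.9, -0.1]
grip_width: 0.0003
time: 17.95
position: [0.4525, -0.0594, 0.2004]
tool_rot: [0.524, 0.852, 0.002, -0.0]
ft_force: [1.4, 4.8, -1.7]
grip_width: 0.0005
```

```bash
python3 -m inch '[{"ax":0,"ay":0,"az":0.07,"dx":5.6,"dy":1.4,"dz":0,"gripper":0},{"ax":0,"ay":0,"az":0.07,"dx":5.6,"dy":1.4,"dz":0,"gripper":0},{"ax":0,"ay":0,"az":0.07,"dx":5.6,"dy":1.4,"dz":0,"gripper":0},{"ax":0,"ay":0,"az":0.07,"dx":5.6,"dy":1.4,"dz":0,"gripper":0},{"ax":0,"ay":0,"az":0,"dx":5.6,"dy":0,"dz":0,"gripper":0},{"ax":0,"ay":0,"az":0,"dx":8,"dy":0,"dz":0,"gripper":0},{"ax":0,"ay":0,"az":0,"dx":8,"dy":0,"dz":0,"gripper":0},{"ax":0,"ay":0,"az":0,"dx":0,"dy":0,"dz":-10,"gripper":0}]'
python3 -m inch '[{"ax":0,"ay":0,"az":0,"dx":0,"dy":0,"dz":-40,"gripper":0},{"ax":0,"ay":0,"az":0,"dx":0,"dy":0,"dz":-45,"gripper":0},{"ax":0,"ay":0,"az":0,"dx":20,"dy":0,"dz":0,"gripper":0},{"ax":0,"ay":0,"az":0,"dx":40,"dy":0,"dz":0,"gripper":0},{"ax":0,"ay":0,"az":0,"dx":40,"dy":0,"dz":0,"gripper":0},{"ax":0,"ay":0,"az":0,"dx":40,"dy":0,"dz":0,"gripper":0},{"ax":0,"ay":0,"az":0,"dx":40,"dy":0,"dz":0,"gripper":0},{"ax":0,"ay":0,"az":0,"dx":0,"dy":0,"dz":0,"gripper":0}]'
python3 - <<'E'
from h import *
c=optics.camera("top"); w=cloud(c); cv2.imwrite("pics/top9.png",c["img"][:,:,::-1])
u,v=np.meshgrid(np.arange(560),np.arange(420))
for n,lo,hi,box in (("inlet",(20,120,100),(35,255,255),(235,265,140,195)),("outlet",(20,120,100),(35,255,255),(300,330,130,180)),("bleed",(0,150,80),(8,255,255),(280,330,205,255))):
    m=seg(c,w,lo,hi,.195,.24)&(u>=box[0])&(u<box[1])&(v>=box[2])&(v<box[3])
    print(n,m.sum(),*bar(w[m]))
c=optics.camera("scene"); cv2.imwrite("pics/scene9.png",c["img"][:,:,::-1])
E
```

```text
time: 18.75
position: [0.4439, -0.0159, 0.2092]
tool_rot: [0.635, 0.772, -0.001, -0.002]
ft_force: [-0.8, -0.4, -0.3]
grip_width: 0.0007
time: 19.55
position: [0.4094, 0.1632, 0.2954]
tool_rot: [0.633, 0.774, 0.001, -0.0]
ft_force: [-0.1, -0.3, -0.3]
grip_width: 0.0006
inlet 221 [0.6468583  0.07165318] [-0.98240062 -0.18678602] -0.04450552188159465 0.0454361524341868 0.019760090330507206 0.2188408863037734
outlet 214 [ 0.68288776 -0.10358311] [-0.98408728 -0.17768575] -0.042819232069352044 0.0453549137592479 0.019812719341553188 0.21880532356900528
bleed 138 [ 0.44917011 -0.05853443] [-0.98114388 -0.19327879] -0.037844854261698015 0.03755000494545687 0.013110030456174893 0.2194704214374099
```

View pics/top9.png

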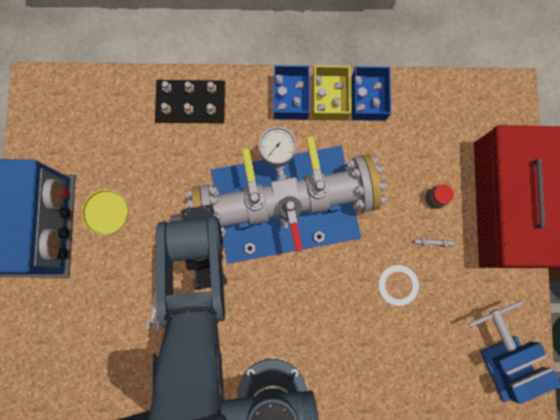

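View pics/scene9.png

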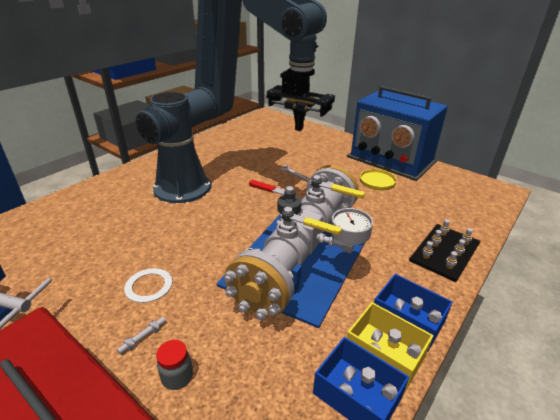

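```bash
python3 -c "
from rig import robot
o=robot.get_obs();print(o['time'],o['ft_force']);print(robot.hand_in())"
```

```text
19.65 [0.65064562 0.12790127 0.36887533]
the job is handed in; nothing more can be done
None
```

I shut the inlet, bled the valve down to zero and let the bleed handle return home. I handed the job in at 19.65 s with the robot touching nothing.

- **Inlet:** I pushed the handle clockwise to its stop. The position stayed put while the force rose from 8 to 14 N. In the pictures it lies parallel to the shut outlet handle within about 0.01 rad.
- **Bleed:** I felt the stop at about 1.2–1.25 rad and held there at about 16–17 N sideways (20 N in all, limit 40 N). The needle fell onto the green zero patch, and a second picture 0.85 s later showed it unmoved. I then eased the handle back with the spring along the same arc, and its measured position at the end matches the start.
- **Everything else:** The outlet handle measures the same as before. In the last pictures the nuts, gasket, stud, jar and flange cap look undisturbed. The arm partly hid the spanner in the top view, but nothing went near it.

Two readings I could not fully explain:
- **Upward force:** up to 12 N showed at the tool during the bleed push. I took it to be friction on the bar, because it went away when I let go.
- **Valve angle:** the estimates taken from the handles and the base plate differ by about 0.02 rad, which I took to be image noise.

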